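# Pack the sneaker-painting kit, leave the empties

### The job

Pack up the kit: set the two pots that have lids, the square bottle and the shoe brush into the tray, each upright at the bottom of the recess cut for its shape and size (small pot in the small round one, large pot in the large round one, bottle in the square one, brush in the oblong one). The two open, empty pots do not belong: leave them standing where they are, undisturbed. At the end everything is let go and at rest.

Things in the scene. Friction and masses are not known exactly. Their poses are not given: they have to be found in the camera images.
- pot_small: Small closed paint pot, upright: white plastic cylinder with a flat black screw lid of the same width, diameter 34 mm, height 60 mm with the lid, about 50 g, loose. Origin: centre of its underside; z up.
- pot_large: Large closed paint pot, upright: white plastic cylinder with a flat black screw lid of the same width, diameter 58 mm, height 55 mm with the lid, about 120 g, loose. Origin: centre of its underside; z up.
- bottle: Square bottle of cleaner, upright: white plastic body 40 x 40 mm, 55 mm high, with a round black cap 24 mm in diameter and 18 mm high on top (73 mm in all), about 90 g, loose. Origin: centre of its underside; x and y across the flat sides, z up.
- brush: Shoe brush standing on its bristles: rounded wooden block 72 mm long, 30 mm wide, 30 mm high on top of a grey bristle block (66 x 26 mm, 20 mm high, rigid); 50 mm high in all, about 70 g, loose. Origin: centre of its underside; x along its length, y across its width, z up.
- nest_small: Grey nest block 100 x 100 x 20 mm, one of four (two by two, any order, turned alike) in a plywood tray 220 x 220 mm with 20 mm walls, fixed. Small round recess in its middle, 50 mm in diameter, 15 mm deep. Origin: centre of its underside, 6 mm over the table (recess floor 11 mm, top 26 mm over the table); z up. For the small closed pot.
- nest_large: Grey nest block 100 x 100 x 20 mm, one of four (two by two, any order, turned alike) in a plywood tray 220 x 220 mm with 20 mm walls, fixed. Large round recess in its middle, 74 mm in diameter, 15 mm deep. Origin: centre of its underside, 6 mm over the table (recess floor 11 mm, top 26 mm over the table); z up. For the large closed pot.
- nest_square: Grey nest block 100 x 100 x 20 mm, one of four (two by two, any order, turned alike) in a plywood tray 220 x 220 mm with 20 mm walls, fixed. Square recess in its middle, 56 x 56 mm, sides along x and y, 15 mm deep. Origin: centre of its underside, 6 mm over the table (recess floor 11 mm, top 26 mm over the table); z up. For the square bottle, either flat side along x.
- nest_oblong: Grey nest block 100 x 100 x 20 mm, one of four (two by two, any order, turned alike) in a plywood tray 220 x 220 mm with 20 mm walls, fixed. Oblong recess in its middle, 88 mm along x and 46 mm along y, 15 mm deep. Origin: centre of its underside, 6 mm over the table (recess floor 11 mm, top 26 mm over the table); z up. For the brush, bristles down, lengthwise, either way round.
- empty_small: Look-alike that stays: small pot without lid, open and empty, white plastic, diameter 34 mm, height 50 mm, about 20 g, loose, upright. Origin: centre of its underside; z up.
- empty_large: Look-alike that stays: large pot without lid, open and empty, white plastic, diameter 58 mm, height 45 mm, about 35 g, loose, upright. Origin: centre of its underside; z up. Loose things stand 90 mm or more apart (centres). The green sneakers beyond the tray (over 0.72 m ahead, up to 95 mm high) are no part of the job.
Not all that is in view belongs to the job. Of the things that look like the brush, the middle-sized one is meant.

How it is judged (in metres and radians):
At the end, for the whole second after the job is handed in: Both closed pots, bottle and brush upright (0.12 rad) in their own recess (underside within 4 mm of its floor, centre within 13 mm of the nest centre, brush lengthwise within 0.35 rad), let go and at rest; both open pots upright, within 25 mm of where they stood (horizontal distance between pot_small and nest_small below 0.013 m and z of pot_small in the frame of nest_small below 0.009 m and angle between each of pot_small, pot_large, bottle, brush, empty_small, empty_large's own z axis and vertical below 0.12 rad and linear speed of each of pot_small, pot_large, bottle, brush below 0.02 m/s and horizontal distance between pot_large and nest_large below 0.013 m and z of pot_large in the frame of nest_large below 0.009 m and horizontal distance between bottle and nest_square below 0.013 m and z of bottle in the frame of nest_square below 0.009 m and horizontal distance between brush and nest_oblong below 0.013 m and z of brush in the frame of nest_oblong below 0.009 m and angle between the x axis of brush and the x axis of nest_oblong, either way round below 0.35 rad and distance of each of empty_small, empty_large from where it was at the start of the episode below 0.025 m); the robot touches nothing.
It fails at once if an open, empty pot is knocked over or shifted by more than 25 mm (distance of any of empty_small, empty_large from where it was at the start of the episode above 0.025 m or angle between any of empty_small, empty_large's own z axis and vertical above 0.3 rad).
It also fails if it takes over 106 s, if anything falls off the work surface, if the arm or the gripper's body presses on something with over 40 N, if the wrist force passes 120 N, or if a joint passes its speed limit or range.

### The arm

A 7-joint arm with a two-finger parallel gripper is mounted at the origin on the work surface. World frame = base frame: x ahead of the robot, y to its left, z up, the work surface at z = 0. Lengths are in m, angles in degrees, forces in N, time in s.
With the tool pointing down it reaches from about 0.425 to 0.875 m from the base axis. Payload 4.7 kg.
Tool frame: the origin (TCP) lies midway between the tips of the shut fingers; the grasp point (between the pads) lies 19 mm behind it (env.grip_point_offset is the distance from the TCP to the grasp point, in m); z points along the fingers, y is the line along which they close (so a half turn about z gives the same grasp; the last joint's range is limited). The gripper opens to 87 mm and grips with 3 to 60 N. Pads are 19 mm wide; open, the fingers measure 117 mm over their backs; the gripper's body (75 mm by 190 mm) begins 51 mm behind the grasp point.
Start: joints at [-76.312, 18.392, -4.016, 83.108, 1.295, 78.541, -3.26], TCP at [0.145, 0.634, 0.223] pointing down, gripper open.
Joint ranges: [-163.93, 163.93], [-17.29, 119.83], [-79.2, 71.16], [3.27, 140.29], [-89.18, 269.18], [5.43, 117.66], [-154.24, 154.24]. Speed limits (degrees/s): [147.25, 147.25, 180, 180, 180, 180, 180].

### API

Orientations are given as [roll, pitch, yaw] about the fixed x, y, z axes, in that order (R = Rz(yaw) Ry(pitch) Rx(roll)).
In Python, from cell import env gives the robot as it stands.
- The arm moves only by the shell command python3 -m jog 'ROWS' [FORCE]. ROWS is JSON, a list of rows, each a list of 7 numbers: the shift along the tool's x, y, z in m, then the turn, a rotation vector about the tool's x, y, z in rad, then the finger opening in m, from 0 to 0.087. A call has 1 to 12 rows; each row shifts and turns the commanded pose from where the row before left it, along the tool's axes as they then stand; what a row does not reach is not made up. A row lasts 1/12 s, in which the tool goes at most 41.7 mm and 7.16 degrees, less where a joint would pass 70% of its speed; a pose out of reach is approached as far as the arm can. A call is refused whole if a number of a shift passes 0.0417 or a number of a turn 0.125, either way. A call with a gripper value outside its range is refused whole. The fingers move at their own pace and stop on an object; FORCE is the grip in N (left out, the last holds). Time passes only in rows, so rows that do not move let the fingers close. It gives the time, the measured TCP pose, the force, the opening and the grip force at its end, in the units of the state.
- env.get_obs(): the state, without advancing time (a new reading comes with each control period).
- env.read_camera(name): name is "scene" or "side" or "wrist"; returns the picture (480x640x3 uint8, blue, green, red); there is no depth.
- env.get_calibration(name): a dict with "fov_y" (degrees; the focal length in pixels is half the picture's height over the tangent of half this angle, whatever the lens; pixels are square), "cx", "cy" (the principal point, pixels), "k1" (the pictures are not rectified: a ray, as slopes to the right and down, at radius r is drawn at 1 + k1 r^2 times it, then the intrinsics apply), "pose" (4x4, takes a point from camera to world coordinates). Camera axes: x right, y up, looking along -z (the intrinsics and any distortion apply to the point x, -y, -z); pixel columns grow to the right and rows downward; lengths in m; the calibration is good to about 2 mm. A picture is of the moment at which its call begins: read the wrist's pose just before it. get_calibration takes no time and is no camera call; for the wrist camera it gives the pose at the moment of the call.
- env.sign_off(): hands the job in; it is judged then, once.
The state is a dict: "time_s": time; "qpos": joint angles; "joint_velocities": joint speeds; "effort": joint torques, N m; "tool_pos": TCP position; "tool_rot": TCP orientation; "force": force on the tool from outside, world axes, zero at the start; "wrist_torque": the same for the moment, N m; "grip_width": finger opening in m; "grasp_force": force on a finger pad.
Only numpy, scipy, OpenCV 4.12 (cv2) and the standard library are available. Lean on these libraries where they do the work, as an engineer would, in place of code of your own. Each camera call takes 0.05 s, during which the arm holds its last target. There are 200 camera calls.

## Working session

There is one attempt and no reset: what is moved stays moved. The work goes in short steps, Python scripts to look and compute and a shell command to move; the robot and the scene stay as the last step left them, time stands still between calls to the robot, and variables do not carry over. Pictures are saved under pics/ and viewed, at most 14 in all, crops included, and the job is handed in when it is done.

```bash
mkdir -p pics; ls; python3 - <<'E'
from cell import env
import cv2
print(env.get_obs())
for n in("scene","side","wrist"):
    c=env.get_calibration(n);print(n,c)
    cv2.imwrite(f"pics/{n}0.png",env.read_camera(n))
E
```

```text
pics
{'time_s': 0.0, 'qpos': array([-76.31139576,  18.43947881,  -4.01547187,  83.1742982 ,
         1.29479171,  78.54015789,  -3.25972231]), 'joint_velocities': array([ 0.07791433, -0.09618614, -0.02271068, -0.03290419, -0.08038023,
       -0.07100101,  0.00592435]), 'effort': array([-1.99664532e-05, -4.91283381e+01, -4.04036539e-01, -3.12524128e+01,
       -6.41645584e-02,  4.36808739e-02,  1.55156176e-04]), 'tool_pos': array([0.14482669, 0.63310024, 0.22146204]), 'tool_rot': array([-1.79891295e+02,  5.50458494e-03,  1.67121317e+02]), 'force': array([-0.17264542,  0.52982601, -0.00479427]), 'wrist_torque': array([0.00088652, 0.0294382 , 0.00413854]), 'grasp_force': 0.0, 'grip_width': 0.08683128439959906}
scene {'fov_y': 51.47483859830794, 'cx': 325.02387778004, 'cy': 240.16834561073983, 'k1': -0.009415166351364466, 'pose': array([[ 0.84522774, -0.39159576,  0.36365207,  0.8781311 ],
       [ 0.53439187,  0.62433624, -0.56976275, -0.63649026],
       [-0.00392449,  0.67591199,  0.7369719 ,  0.83767565],
       [ 0.        ,  0.        ,  0.        ,  1.        ]])}
side {'fov_y': 46.07196433251276, 'cx': 321.0549578372017, 'cy': 241.04671249496107, 'k1': -0.02186682058174004, 'pose': array([[-0.9334129 ,  0.2736673 , -0.23204863,  0.2259263 ],
       [-0.35860486, -0.68999083,  0.62874096,  0.74217621],
       [ 0.01195441,  0.67008869,  0.74218477,  0.91735386],
       [ 0.        ,  0.        ,  0.        ,  1.        ]])}
wrist {'fov_y': 70.70478848308605, 'cx': 319.8166204248725, 'cy': 241.55269106535002, 'k1': -0.04128170661503072, 'pose': array([[ 0.22317649, -0.93897018, -0.26177712,  0.073623  ],
       [ 0.97477683,  0.21455206,  0.06146176,  0.64886172],
       [-0.00154594, -0.26889109,  0.96316935,  0.38434115],
       [ 0.        ,  0.        ,  0.        ,  1.        ]])}
```

View pics/scene0.png

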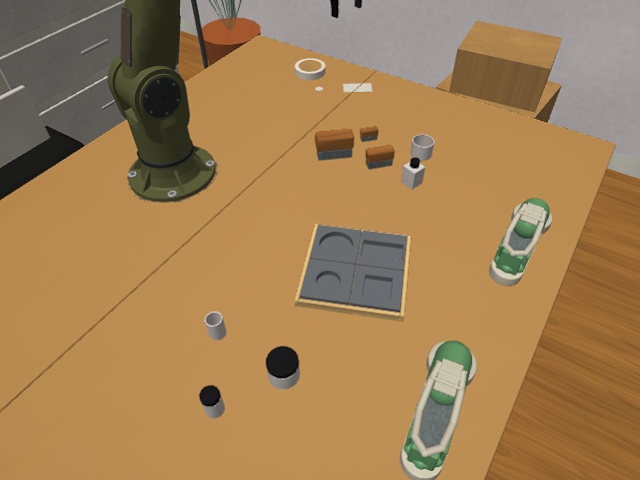

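View pics/side0.png

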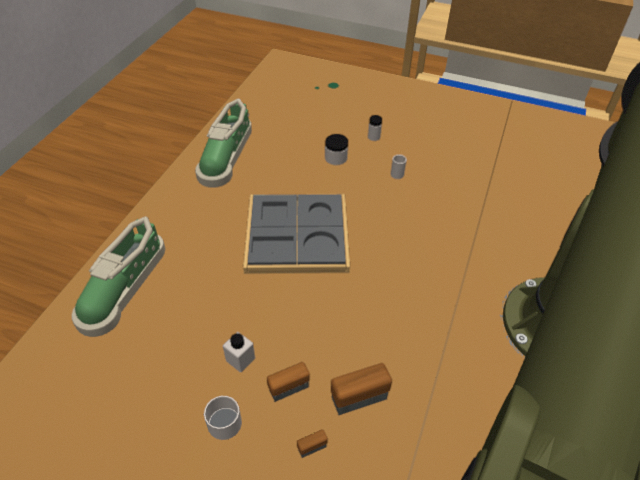

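Scene view: pot_small lid (210,395), pot_large lid (283,361), bottle cap (415,161), middle brush (380,156), tray centre (357,268), empties (215,325) and (422,147). The side view shows the same set, with brush at (288,380). I'll make enlarged crops to get finer pixels.

```bash
cat > h.py <<'E'
import numpy as np, cv2
from cell import env
def K(c):
    f=240/np.tan(np.radians(c["fov_y"])/2)
    return np.array([[f,0,c["cx"]],[0,f,c["cy"]],[0,0,1]])
def p2w(name,pts,z,c=None):
    c=c or env.get_calibration(name)
    u=cv2.undistortPoints(np.array(pts,float).reshape(-1,1,2),K(c),np.array([c["k1"],0,0,0])).reshape(-1,2)
    P=c["pose"]; d=np.c_[u[:,0],-u[:,1],-np.ones(len(u))]@P[:3,:3].T
    return P[:3,3]+d*((z-P[2,3])/d[:,2])[:,None]
def w2p(name,X,c=None):
    c=c or env.get_calibration(name); P=c["pose"]
    q=(np.atleast_2d(X)-P[:3,3])@P[:3,:3]*[1,-1,-1]
    return cv2.projectPoints(q,np.zeros(3),np.zeros(3),K(c),np.array([c["k1"],0,0,0,0]))[0].reshape(-1,2)
E
python3 - <<'E'
from h import *
np.set_printoptions(precision=4,suppress=True)
im={n:cv2.imread(f"pics/{n}0.png") for n in("scene","side")}
def crop(n,x,y,w,h):
    return cv2.resize(im[n][y:y+h,x:x+w],(400,300),interpolation=cv2.INTER_CUBIC)
a=np.vstack([np.hstack([crop("scene",290,205,133,100*133//133+0),crop("side",230,180,133,100)]),
 np.hstack([crop("scene",310,110,133,100),crop("side",200,320,200,150)])])
cv2.imwrite("pics/m1.png",a)
for n in im:
    m=(im[n].max(2)<40).astype(np.uint8)
    k,l,s,c=cv2.connectedComponentsWithStats(m)
    for i in range(1,k):
        if 30<s[i,4]<1500: print(n,s[i],c[i])
E
```

```text
scene [ 145    0   35   70 1210] [165.8066  39.9215]
scene [194   0  13  59  76] [199.5658  28.3421]
scene [331   0   7  18 107] [334.3738   7.729 ]
scene [355   0   6   8  43] [357.6047   3.1163]
scene [ 143   77   39   43 1232] [161.7849  97.7208]
scene [139 146  55  23 179] [171.1061 161.2235]
scene [410 158   9  10  72] [414.4028 162.3472]
scene [267 347  31  31 780] [281.8462 361.8769]
scene [200 386  20  20 315] [209.4159 395.5905]
side [588  64  52 144 854] [621.5574 114.4707]
side [370 116  11   9  88] [375.1591 120.1023]
side [326 135  21  16 285] [336.1263 142.4772]
side [515 224  67 161 628] [545.6847 297.0032]
side [231 334  12  14 135] [236.6741 340.837 ]
side [483 388  31  71 354] [496.9831 424.1073]
side [462 452  18  28 136] [470.3676 468.8162]
```

View pics/m1.png

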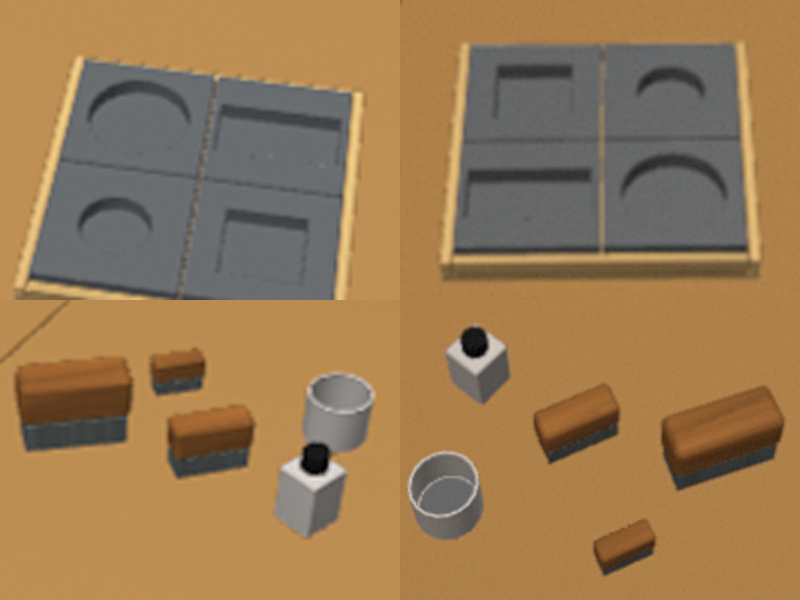

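The montage shows the tray (side crop: seam cross at (203,139)), brush edges and bottle corners clearly. Computing positions.

```bash
python3 - <<'E'
from h import *
np.set_printoptions(precision=4,suppress=True)
S=lambda p:[(290+x*.3325,205+y/3) for x,y in p]
D=lambda p:[(230+x*.3325,180+y/3) for x,y in p]
S2=lambda p:[(310+x*.3325,110+y/3) for x,y in p]
D2=lambda p:[(200+x*.5,320+y*.5) for x,y in p]
print("tray side cross,TL,TR,BR,BL\n",p2w("side",D([(203,139),(67,45),(337,45),(345,247),(55,249)]),.026)[:,:2])
print("tray scene cross,TL,TR\n",p2w("scene",S([(203,178),(85,62),(353,94)]),.026)[:,:2])
print("seam ends side left/right/top/bot",p2w("side",D([(63,141),(340,137),(203,45),(203,248)]),.026)[:,:2])
print("potS",p2w("scene",[(209.4,395)],.058)[:,:2],p2w("side",[(375.5,119.5)],.058)[:,:2])
print("potL",p2w("scene",[(282.3,361)],.054)[:,:2],p2w("side",[(336.6,142)],.053)[:,:2])
print("cap",p2w("scene",[(414.7,161.3)],.070)[:,:2],p2w("side",[(236.8,340)],.070)[:,:2])
print("bottle corners scene",p2w("scene",S2([(279,162),(344,165),(312,190)]),.055)[:,:2])
print("bottle corners side L,R,front",p2w("side",D2([(47,52),(109,49),(84,70)]),.055)[:,:2])
print("brush bot scene",p2w("scene",S2([(178,176),(247,165)]),0)[:,:2])
print("brush bot side",p2w("side",D2([(147,160),(217,136)]),0)[:,:2])
print("empties S",p2w("scene",[(215,318)],.05)[:,:2],p2w("side",[(399,159.5)],.05)[:,:2])
print("empties L",p2w("scene",[(423,141)],.045)[:,:2],p2w("side",[(222,407)],.045)[:,:2])
E
```

```text
tray side cross,TL,TR,BR,BL
 [[ 0.5678 -0.0343]
 [ 0.7023 -0.0876]
 [ 0.5109 -0.1639]
 [ 0.4381  0.0242]
 [ 0.6217  0.0988]]
tray scene cross,TL,TR
 [[ 0.573  -0.0311]
 [ 0.4407  0.0207]
 [ 0.6268  0.0982]]
seam ends side left/right/top/bot [[ 0.661   0.0049]
 [ 0.4762 -0.0729]
 [ 0.606  -0.1259]
 [ 0.5282  0.0608]]
potS [[ 0.5171 -0.4297]] [[ 0.5153 -0.4277]]
potL [[ 0.5814 -0.3126]] [[ 0.5782 -0.31  ]]
cap [[0.5453 0.2949]] [[0.5441 0.2956]]
bottle corners scene [[0.5183 0.2877]
 [0.5653 0.3126]
 [0.5568 0.2696]]
bottle corners side L,R,front [[0.5659 0.3074]
 [0.5165 0.2846]
 [0.5276 0.3117]]
brush bot scene [[0.4268 0.2884]
 [0.471  0.334 ]]
brush bot side [[0.4558 0.3449]
 [0.4074 0.3013]]
empties S [[ 0.4203 -0.3054]] [[ 0.4181 -0.3064]]
empties L [[0.5163 0.4144]] [[0.5183 0.4066]]
```

Estimates: tray centre (0.569,-0.032), yaw 22.6°; brush (0.440,0.317), yaw 44°; bottle (0.543,0.297), flats at 71°; potS (0.516,-0.429); potL (0.580,-0.311). Heading for the brush hover first.

```bash
cat > plan.py <<'E'
# usage: plan.py x y z yaw : turn (rad about tool z) first, then shift in tool axes after the turn
import sys
from h import *
def goto(x,y,z,yaw):
    o=env.get_obs();p=o["tool_pos"];y0=o["tool_rot"][2]
    t=np.radians((y0-yaw+180)%360-180); a=np.radians(yaw); d=np.array([x,y,z])-p
    s=np.array([d[0]*np.cos(a)+d[1]*np.sin(a), d[0]*np.sin(a)-d[1]*np.cos(a), -d[2]])
    print("turn %.3f shift"%t,s.round(4),"| t %.1f"%o["time_s"],"pos",p.round(4),"rot",o["tool_rot"].round(1),"w %.4f"%o["grip_width"],"q7 %.0f"%o["qpos"][6])
if __name__=="__main__": goto(*map(float,sys.argv[1:]))
E
python3 -m jog '[[-0.0325,-0.022,0,0,0,0,0.087],[-0.0325,-0.022,0,0,0,0,0.087],[-0.0325,-0.022,0,0,0,0,0.087],[-0.0325,-0.022,0,0,0,0,0.087],[-0.0325,-0.022,0,0,0,0,0.087],[-0.0325,-0.022,0,0,0,0,0.087],[-0.0325,-0.022,0,0,0,0,0.087],[-0.0325,-0.022,0,0,0,0,0.087],[-0.0325,-0.022,0,0,0,0,0.087],[-0.0325,-0.022,0,0,0,0,0.087],[-0.0325,-0.022,0,0,0,0,0.087],[0,0,0,0,0,0.12,0.087]]'
python3 -m jog '[[0,0,0,0,0,0.12,0.087],[0,0,0,0,0,0.12,0.087],[0,0,0,0,0,0.12,0.087],[0,0,0,0,0,0.12,0.087],[0,0,0,0,0,0.12,0.087],[0,0,0,0,0,0.12,0.087],[0,0,0,0,0,0.12,0.087],[0,0,0,0,0,0.12,0.087],[0,0,0,0,0,0.12,0.087],[0,0,0,0,0,0.12,0.087],[0,0,0,0,0,0.12,0.087],[0,0,0,0,0,0.12,0.087]]'
python3 -m jog '[[0,0,0,0,0,0.12,0.087],[0,0,0,0,0,0.12,0.087],[0,0,0,0,0,0.12,0.087],[0,0,0,0,0,0.12,0.087],[0,0,0,0,0,0.1,0.087],[0,0,0,0,0,0,0.087],[0,0,0,0,0,0,0.087]]'
python3 - <<'E'
from h import *
c=env.get_calibration("wrist");I=env.read_camera("wrist")
def box(x,y,z,yaw,L,W):
    a=np.radians(yaw);u=np.array([np.cos(a),np.sin(a)]);v=np.array([-u[1],u[0]])
    q=np.array([[*(np.array([x,y])+i*L/2*u+j*W/2*v),z] for i,j in((1,1),(-1,1),(-1,-1),(1,-1))])
    cv2.polylines(I,[np.int32(w2p("wrist",q,c).round())],True,(255,0,255),1)
cv2.imwrite("pics/w1raw.png",I)
box(.44,.317,.05,44,.072,.03);box(.44,.317,.0,44,.066,.026);box(.543,.297,.055,71.4,.04,.04)
cv2.imwrite("pics/w1.png",I)
np.save("pics/w1.npy",c,allow_pickle=True)
from plan import goto; goto(.44,.317,.02,44)
E
```

```text
time_s: 1.15
tool_pos: [0.446, 0.3092, 0.2227]
tool_rot: [-179.9, 0.3, 159.6]
force: [1.3, -1.2, 0.4]
grip_width: 0.0871
grasp_force: 0.0
time_s: 2.15
tool_pos: [0.4393, 0.3179, 0.2223]
tool_rot: [-180.0, 0.0, 77.4]
force: [0.4, 0.1, -0.3]
grip_width: 0.0871
grasp_force: 0.0
time_s: 2.73
tool_pos: [0.4393, 0.318, 0.2224]
tool_rot: [-180.0, 0.0, 44.7]
force: [-0.5, -0.4, 0.3]
grip_width: 0.0868
grasp_force: 0.0
turn 0.012 shift [-2.000e-04  1.200e-03  2.024e-01] | t 2.8 pos [0.4393 0.318  0.2224] rot [-180.     0.    44.7] w 0.0870 q7 -83
```

View pics/w1.png

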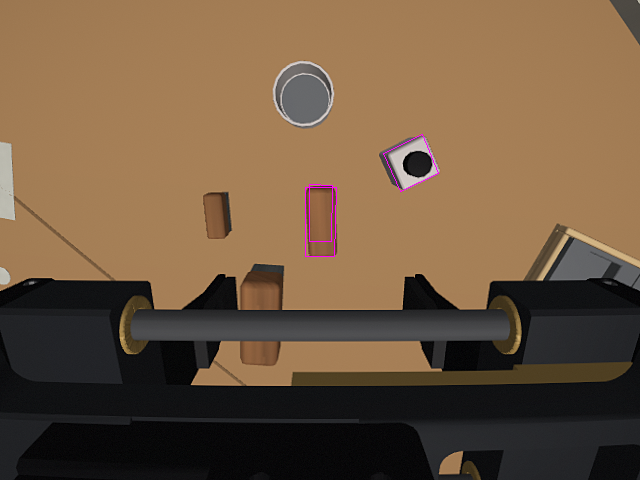

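The projected brush and bottle outlines sit tightly on the real ones (brush centred near (320,220), bottle near (410,163)). Grasping the brush with the fingers part-closed.

```bash
python3 -m jog '[[0,0.001,0.04,0,0,0.01,0.055],[0,0,0.04,0,0,0,0.055],[0,0,0.04,0,0,0,0.055],[0,0,0.03,0,0,0,0.055],[0,0,0.025,0,0,0,0.055],[0,0,0.018,0,0,0,0.055],[0,0,0.009,0,0,0,0.055],[0,0,0,0,0,0,0.055]]' 20
python3 -m jog '[[0,0,0,0,0,0,0.015],[0,0,0,0,0,0,0.015],[0,0,0,0,0,0,0.015],[0,0,0,0,0,0,0.015],[0,0,0,0,0,0,0.015],[0,0,0,0,0,0,0.015]]' 20
python3 plan.py .596 .033 .16 22.6
```

```text
time_s: 3.45
tool_pos: [0.4388, 0.3162, 0.0185]
tool_rot: [-180.0, 0.2, 44.0]
force: [0.7, -1.0, -0.2]
grip_width: 0.0556
grasp_force: 0.0
time_s: 3.95
tool_pos: [0.4408, 0.3179, 0.0216]
tool_rot: [-180.0, -0.1, 43.9]
force: [-0.4, 0.5, 4.3]
grip_width: 0.0305
grasp_force: 19.6
turn 0.372 shift [ 0.0338  0.3227 -0.1384] | t 4.0 pos [0.4408 0.3179 0.0216] rot [-1.80e+02 -1.00e-01  4.39e+01] w 0.0305 q7 -80
```

```bash
python3 -m jog '[[0,0,-0.02,0,0,0,0.015],[0,0,-0.04,0,0,0,0.015],[0,0,-0.04,0,0,0,0.015],[0,0,-0.038,0,0,0,0.015],[0,0,0,0,0,0.124,0.015],[0,0,0,0,0,0.124,0.015],[0,0,0,0,0,0.124,0.015],[0,0,0,0,0,0,0.015]]'
python3 -m jog '[[0.002,0.02,0,0,0,0,0.015],[0.004,0.038,0,0,0,0,0.015],[0.004,0.038,0,0,0,0,0.015],[0.004,0.038,0,0,0,0,0.015],[0.004,0.038,0,0,0,0,0.015],[0.004,0.038,0,0,0,0,0.015],[0.004,0.038,0,0,0,0,0.015],[0.004,0.038,0,0,0,0,0.015],[0.004,0.037,0,0,0,0,0.015],[0,0,0,0,0,0,0.015],[0,0,0,0,0,0,0.015],[0,0,0,0,0,0,0.015]]'
python3 - <<'E'
from h import *
from plan import goto
np.set_printoptions(precision=4,suppress=True)
goto(.596,.033,.033,22.6)
for n in("wrist","side"):
    c=env.get_calibration(n);I=env.read_camera(n)
    C=np.array([.569,-.032]);a=np.radians(22.6);u=np.array([np.cos(a),np.sin(a)]);v=np.array([-u[1],u[0]])
    raw=I.copy()
    def box(o,L,W):
        q=np.array([[*(o+i*L/2*u+j*W/2*v),.026] for i,j in((1,1),(-1,1),(-1,-1),(1,-1))])
        cv2.polylines(I,[np.int32(w2p(n,q,c).round())],True,(255,0,255),1)
    def circ(o,d):
        t=np.linspace(0,6.28,60);q=np.c_[o[0]+d/2*np.cos(t),o[1]+d/2*np.sin(t),0*t+.026]
        cv2.polylines(I,[np.int32(w2p(n,q,c).round())],True,(255,0,255),1)
    box(C+.05*(u-v),.056,.056);box(C+.05*(u+v),.088,.046);circ(C-.05*(u+v),.05);circ(C+.05*(v-u),.074)
    if n=="side": I=cv2.resize(I[165:285,220:380],(640,480),interpolation=cv2.INTER_CUBIC)
    cv2.imwrite(f"pics/{n}2.png",I)
E
```

```text
time_s: 4.62
tool_pos: [0.4401, 0.3173, 0.1588]
tool_rot: [-180.0, -0.0, 22.4]
force: [0.1, 0.5, -0.3]
grip_width: 0.0301
grasp_force: 19.6
time_s: 5.62
tool_pos: [0.5954, 0.0328, 0.1581]
tool_rot: [-179.9, 0.0, 22.7]
force: [-0.3, 1.0, -1.1]
grip_width: 0.0299
grasp_force: 19.6
turn 0.002 shift [0.0007 0.     0.1251] | t 5.6 pos [0.5954 0.0328 0.1581] rot [-179.9    0.    22.7] w 0.0299 q7 -66
```

View pics/wrist2.png

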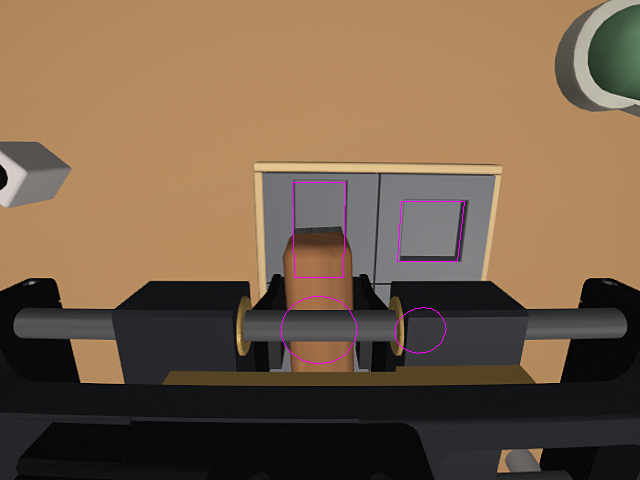

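View pics/side2.png

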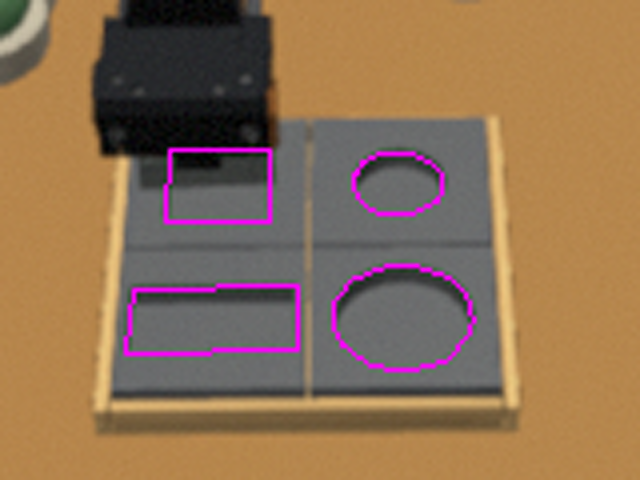

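Overlay matches all four recesses in both views (side crop: within about 1–2 px; square in wrist view about 3 px right). Lowering the brush.

```bash
python3 -m jog '[[0,0.001,0.02,0,0,0,0.015],[0,0,0.035,0,0,0,0.015],[0,0,0.03,0,0,0,0.015],[0,0,0.02,0,0,0,0.015],[0,0,0.01,0,0,0,0.015],[0,0,0.006,0,0,0,0.015],[0,0,0.003,0,0,0,0.015],[0,0,0,0,0,0,0.015],[0,0,0,0,0,0,0.015]]'
python3 plan.py .596 .033 .033 22.6
```

```text
time_s: 6.47
tool_pos: [0.5973, 0.0317, 0.0359]
tool_rot: [180.0, -0.1, 22.6]
force: [-0.7, 0.7, -1.4]
grip_width: 0.0306
grasp_force: 19.6
turn 0.001 shift [-0.0007 -0.0017  0.0029] | t 6.5 pos [0.5973 0.0317 0.0359] rot [ 1.80e+02 -1.00e-01  2.26e+01] w 0.0306 q7 -62
```

```bash
python3 -m jog '[[0,-0.001,0.003,0,0,0,0.015],[0,0,0,0,0,0,0.015],[0,0,0,0,0,0,0.03],[0,0,0,0,0,0,0.045],[0,0,0,0,0,0,0.05],[0,0,0,0,0,0,0.05],[0,0,-0.01,0,0,0,0.05],[0,0,-0.04,0,0,0,0.05],[0,0,-0.04,0,0,0,0.05],[0,0,-0.038,0,0,0,0.05],[0,0,0,0,0,0,0.07]]'
python3 -m jog '[[0,0,0,0,0,-0.122,0.07],[0,0,0,0,0,-0.122,0.07],[0,0,0,0,0,-0.122,0.07],[0,0,0,0,0,-0.122,0.07],[0,0,0,0,0,-0.122,0.07],[0,0,0,0,0,-0.122,0.07],[0,0,0,0,0,-0.122,0.07]]'
python3 plan.py .543 .297 .16 71.4
```

```text
time_s: 7.38
tool_pos: [0.6008, 0.032, 0.1687]
tool_rot: [179.8, -0.8, 22.6]
force: [0.9, -0.3, 1.2]
grip_width: 0.0518
grasp_force: 0.0
time_s: 7.97
tool_pos: [0.5958, 0.0321, 0.16]
tool_rot: [180.0, -0.0, 71.9]
force: [-0.3, -0.7, -0.4]
grip_width: 0.0698
grasp_force: 0.0
turn 0.008 shift [ 0.2342 -0.1345 -0.    ] | t 8.0 pos [0.5958 0.0321 0.16  ] rot [180.   -0.   71.9] w 0.0698 q7 -18
```

```bash
python3 -m jog '[[0.0335,-0.0192,0,0,0,0.008,0.07],[0.0335,-0.0192,0,0,0,0,0.07],[0.0335,-0.0192,0,0,0,0,0.07],[0.0335,-0.0192,0,0,0,0,0.07],[0.0335,-0.0192,0,0,0,0,0.07],[0.0335,-0.0192,0,0,0,0,0.07],[0.0332,-0.0192,0,0,0,0,0.07],[0,0,0,0,0,0,0.07],[0,0,0,0,0,0,0.07],[0,0,0,0,0,0,0.07]]'
python3 - <<'E'
from h import *
from plan import goto
goto(.543,.297,.02,71.4)
c=env.get_calibration("wrist");I=env.read_camera("wrist");J=env.read_camera("scene")
a=np.radians(71.4);u=np.array([np.cos(a),np.sin(a)]);v=np.array([-u[1],u[0]]);o=np.array([.543,.297])
for z in(.055,):
    q=np.array([[*(o+i*.02*u+j*.02*v),z] for i,j in((1,1),(-1,1),(-1,-1),(1,-1))])
    cv2.polylines(I,[np.int32(w2p("wrist",q,c).round())],True,(255,0,255),1)
A=I[60:300,160:480]; B=J[200:320,280:440]
cv2.imwrite("pics/m3.png",np.hstack([cv2.resize(A,(400,300)),cv2.resize(B,(400,300),interpolation=cv2.INTER_CUBIC)]))
E
```

```text
time_s: 8.8
tool_pos: [0.5444, 0.2967, 0.1597]
tool_rot: [180.0, 0.0, 71.1]
force: [0.6, -0.8, -0.5]
grip_width: 0.0701
grasp_force: 0.0
turn -0.005 shift [-0.0002 -0.0014  0.1397] | t 8.8 pos [0.5444 0.2967 0.1597] rot [180.    0.   71.1] w 0.0701 q7 -46
```

View pics/m3.png

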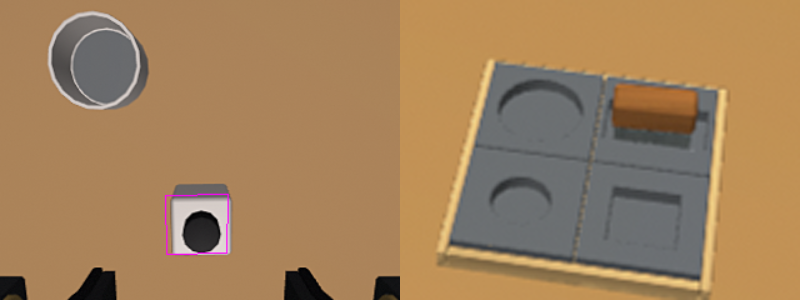

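The brush lies in its recess (640,108 in montage); the bottle is about 2 mm to +y of the overlay. Lowering and gripping.

```bash
python3 -m jog '[[0,0.001,0.025,0,0,0,0.07],[0,0,0.035,0,0,0,0.07],[0,0,0.03,0,0,0,0.07],[0,0,0.025,0,0,0,0.07],[0,0,0.015,0,0,0,0.07],[0,0,0.009,0,0,0,0.07],[0,0,0,0,0,0,0.07]]' 20
python3 -m jog '[[0,0,0,0,0,0,0.02],[0,0,0,0,0,0,0.02],[0,0,0,0,0,0,0.02],[0,0,0,0,0,0,0.02],[0,0,0,0,0,0,0.02],[0,0,0,0,0,0,0.02]]' 20
python3 plan.py .635 -.06 .16 22.6
```

```text
time_s: 9.48
tool_pos: [0.5445, 0.2947, 0.0186]
tool_rot: [-179.9, 0.2, 71.0]
force: [-0.3, 0.0, 0.1]
grip_width: 0.0702
grasp_force: 0.0
time_s: 9.98
tool_pos: [0.5455, 0.2973, 0.0213]
tool_rot: [180.0, -0.1, 71.1]
force: [-0.0, -0.4, 3.1]
grip_width: 0.0401
grasp_force: 20.0
turn 0.846 shift [-0.0547  0.3643 -0.1387] | t 10.0 pos [0.5455 0.2973 0.0213] rot [ 1.80e+02 -1.00e-01  7.11e+01] w 0.0401 q7 -44
```

```bash
python3 -m jog '[[0,0,-0.02,0,0,0,0.02],[0,0,-0.04,0,0,0,0.02],[0,0,-0.04,0,0,0,0.02],[0,0,-0.04,0,0,0,0.02],[0,0,0,0,0,0.121,0.02],[0,0,0,0,0,0.121,0.02],[0,0,0,0,0,0.121,0.02],[0,0,0,0,0,0.121,0.02],[0,0,0,0,0,0.121,0.02],[0,0,0,0,0,0.121,0.02],[0,0,0,0,0,0.12,0.02],[0,0,0,0,0,0,0.02]]'
python3 -m jog '[[-0.003,0.02,0,0,0,0,0.02],[-0.0055,0.0382,0,0,0,0,0.02],[-0.0055,0.0382,0,0,0,0,0.02],[-0.0055,0.0382,0,0,0,0,0.02],[-0.0055,0.0382,0,0,0,0,0.02],[-0.0055,0.0382,0,0,0,0,0.02],[-0.0055,0.0382,0,0,0,0,0.02],[-0.0055,0.0382,0,0,0,0,0.02],[-0.0055,0.0382,0,0,0,0,0.02],[-0.0055,0.0382,0,0,0,0,0.02],[0,0,0,0,0,0,0.02],[0,0,0,0,0,0,0.02]]'
python3 plan.py .635 -.06 .033 22.6
```

```text
time_s: 10.98
tool_pos: [0.5449, 0.2969, 0.1603]
tool_rot: [180.0, 0.0, 22.5]
force: [0.1, -0.3, -1.2]
grip_width: 0.0395
grasp_force: 20.0
time_s: 11.98
tool_pos: [0.6363, -0.0634, 0.1605]
tool_rot: [179.9, 0.0, 22.4]
force: [0.2, -0.6, -0.9]
grip_width: 0.0396
grasp_force: 20.0
turn -0.003 shift [ 1.000e-04 -3.600e-03  1.275e-01] | t 12.0 pos [ 0.6363 -0.0634  0.1605] rot [179.9   0.   22.4] w 0.0396 q7 -55
```

```bash
python3 -m jog '[[0,-0.0035,0.02,0,0,0,0.02],[0,0,0.035,0,0,0,0.02],[0,0,0.03,0,0,0,0.02],[0,0,0.02,0,0,0,0.02],[0,0,0.01,0,0,0,0.02],[0,0,0.006,0,0,0,0.02],[0,0,0.004,0,0,0,0.02],[0,0,0.002,0,0,0,0.02],[0,0,0,0,0,0,0.02],[0,0,0,0,0,0,0.02]]'
python3 plan.py .635 -.06 .033 22.6
```

```text
time_s: 12.82
tool_pos: [0.6379, -0.0557, 0.0396]
tool_rot: [179.9, -0.3, 22.8]
force: [-6.3, -2.3, 24.0]
grip_width: 0.0441
grasp_force: 21.5
turn 0.003 shift [-0.0043  0.0028  0.0066] | t 12.8 pos [ 0.6379 -0.0557  0.0396] rot [179.9  -0.3  22.8] w 0.0441 q7 -52
```

Unexpected contact (24 N, 5 mm high). Lift a bit and look.

```bash
python3 -m jog '[[0,0,-0.02,0,0,0,0.02],[0,0,-0.02,0,0,0,0.02],[0,0,0,0,0,0,0.02],[0,0,0,0,0,0,0.02]]'
python3 - <<'E'
from h import *
from plan import goto
goto(.635,-.06,.033,22.6)
im=[]
J=env.read_camera("scene");I=env.read_camera("side");W=env.read_camera("wrist")
A=cv2.resize(J[180:320,310:497],(400,300),interpolation=cv2.INTER_CUBIC)
B=cv2.resize(I[150:290,210:397],(400,300),interpolation=cv2.INTER_CUBIC)
cv2.imwrite("pics/m4.png",np.vstack([np.hstack([A,B]),np.hstack([cv2.resize(W,(400,300)),cv2.resize(W[150:350,180:447],(400,300))])]))
E
```

```text
time_s: 13.15
tool_pos: [0.6366, -0.0543, 0.075]
tool_rot: [180.0, -0.2, 22.8]
force: [0.0, 0.3, -1.1]
grip_width: 0.04
grasp_force: 19.9
turn 0.004 shift [-0.0037  0.0047  0.042 ] | t 13.2 pos [ 0.6366 -0.0543  0.075 ] rot [180.   -0.2  22.8] w 0.0400 q7 -53
```

View pics/m4.png

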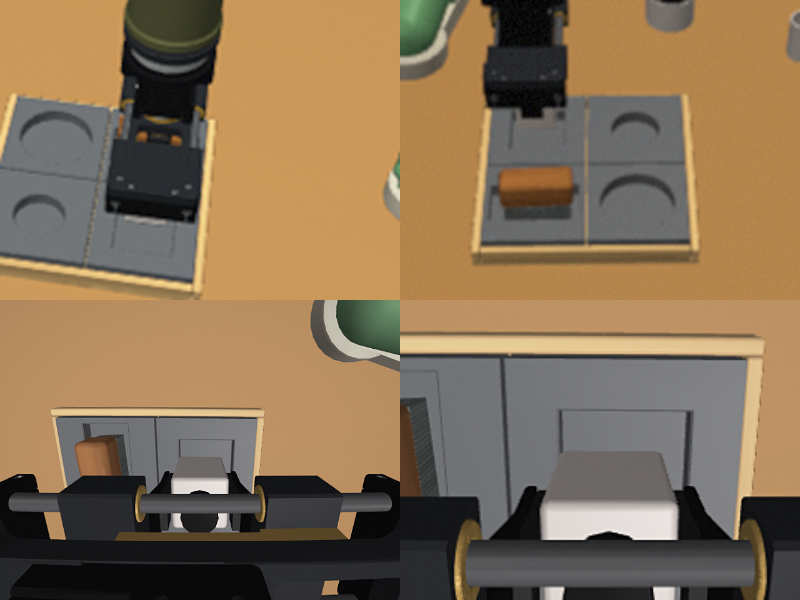

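Bottle is upright in the grip but about 5–7 mm toward the brush side of the recess (my last correction was made on an unsettled reading). Re-centring and settling.

```bash
python3 -m jog '[[-0.0035,0.006,0,0,0,0,0.02],[0,0,0,0,0,0,0.02],[0,0,0,0,0,0,0.02],[0,0,0,0,0,0,0.02],[0,0,0,0,0,0,0.02],[0,0,0,0,0,0,0.02],[0,0,0,0,0,0,0.02]]'
python3 - <<'E'
from h import *
from plan import goto
goto(.635,-.061,.033,22.6)
c=env.get_calibration("wrist");W=env.read_camera("wrist")
C=np.array([.569,-.032]);a=np.radians(22.6);u=np.array([np.cos(a),np.sin(a)]);v=np.array([-u[1],u[0]])
def box(o,z,col,L=.056):
    q=np.array([[*(o+i*L/2*u+j*L/2*v),z] for i,j in((1,1),(-1,1),(-1,-1),(1,-1))])
    cv2.polylines(W,[np.int32(w2p("wrist",q,c).round())],True,col,1)
box(C+.05*(u-v),.026,(255,0,255)); box(C+.0505*(u-v)-.002*v,.026,(0,255,0))
p=env.get_obs()["tool_pos"]; box(p[:2],p[2]+.034,(0,0,255),.04)
cv2.imwrite("pics/w5.png",cv2.resize(W[140:340,180:447],(800,600),interpolation=cv2.INTER_CUBIC))
E
```

```text
time_s: 13.88
tool_pos: [0.6345, -0.0625, 0.0736]
tool_rot: [-180.0, -0.0, 22.6]
force: [-0.1, 0.3, -1.3]
grip_width: 0.0401
grasp_force: 19.9
turn 0.001 shift [ 0.0011 -0.0012  0.0406] | t 13.9 pos [ 0.6345 -0.0625  0.0736] rot [-180.    -0.    22.6] w 0.0401 q7 -53
```

View pics/w5.png

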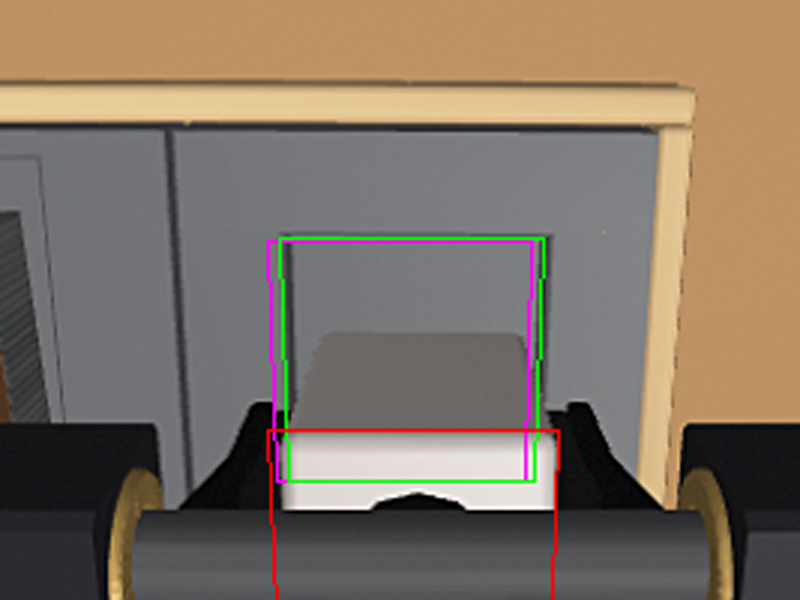

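Green box (nest shifted 2 mm) fits the recess; the bottle is now centred in it within about 2 mm. Lowering.

```bash
python3 -m jog '[[0.0015,0,0.005,0,0,0,0.02],[0,0,0.01,0,0,0,0.02],[0,0,0.01,0,0,0,0.02],[0,0,0.006,0,0,0,0.02],[0,0,0.004,0,0,0,0.02],[0,0,0.002,0,0,0,0.02],[0,0,0.001,0,0,0,0.02],[0,0,0,0,0,0,0.02],[0,0,0,0,0,0,0.02],[0,0,0,0,0,0,0.02]]'
python3 plan.py .6355 -.0615 .0323 22.6
```

```text
time_s: 14.77
tool_pos: [0.636, -0.0623, 0.0358]
tool_rot: [180.0, -0.0, 22.6]
force: [-0.2, -0.0, -0.1]
grip_width: 0.0397
grasp_force: 19.9
turn 0.000 shift [-0.0002 -0.0009  0.0035] | t 14.8 pos [ 0.636  -0.0623  0.0358] rot [180.   -0.   22.6] w 0.0397 q7 -52
```

```bash
python3 -m jog '[[0,0,0.0015,0,0,0,0.02],[0,0,0.0015,0,0,0,0.02],[0,0,0,0,0,0,0.02],[0,0,0,0,0,0,0.02]]'
python3 -m jog '[[0,0,0.002,0,0,0,0.02],[0,0,0,0,0,0,0.02],[0,0,0,0,0,0,0.02]]'
```

```text
time_s: 15.1
tool_pos: [0.6362, -0.0625, 0.0353]
tool_rot: [-180.0, -0.1, 22.6]
force: [-5.8, -0.1, 14.8]
grip_width: 0.0397
grasp_force: 20.0
time_s: 15.35
tool_pos: [0.6365, -0.0624, 0.0343]
tool_rot: [-180.0, -0.1, 22.6]
force: [-7.4, 1.0, 20.1]
grip_width: 0.0397
grasp_force: 20.0
```

Contact at the floor level, 20 N with a slight tilt moment; releasing lets it settle flat.

```bash
python3 -m jog '[[0,0,-0.002,0,0,0,0.036],[0,0,0,0,0,0,0.04],[0,0,0,0,0,0,0.045],[0,0,0,0,0,0,0.05],[0,0,0,0,0,0,0.055],[0,0,0,0,0,0,0.055],[0,0,0,0,0,0,0.055],[0,0,-0.02,0,0,0,0.055],[0,0,-0.03,0,0,0,0.055],[0,0,-0.04,0,0,0,0.055],[0,0,-0.04,0,0,0,0.055],[0,0,0,0,0,0,0.055]]'
python3 -m jog '[[-0.04,0,0,0,0,0,0.055],[-0.04,0,0,0,0,0,0.055],[-0.04,0,0,0,0,0,0.07],[0,0,0,0,0,0,0.08],[0,0,0,0,0,0,0.08],[0,0,0,0,0,0,0.08]]'
python3 - <<'E'
from h import *
from plan import goto
goto(.580,-.3113,.16,22.6)
W=env.read_camera("wrist");J=env.read_camera("scene")
cv2.imwrite("pics/m6.png",np.vstack([cv2.resize(W[60:300,160:480],(400,300)),cv2.resize(J[190:330,290:477],(400,300),interpolation=cv2.INTER_CUBIC)]))
E
```

```text
time_s: 16.35
tool_pos: [0.6407, -0.0632, 0.1714]
tool_rot: [179.7, -0.7, 22.6]
force: [1.3, -1.0, 1.1]
grip_width: 0.0549
grasp_force: 0.0
time_s: 16.85
tool_pos: [0.5257, -0.1077, 0.1629]
tool_rot: [-180.0, -0.1, 22.6]
force: [0.5, 0.7, -0.4]
grip_width: 0.0739
grasp_force: 0.0
turn 0.001 shift [-0.0281  0.2088  0.0029] | t 16.9 pos [ 0.5257 -0.1077  0.1629] rot [-1.80e+02 -1.00e-01  2.26e+01] w 0.0739 q7 -54
```

View pics/m6.png

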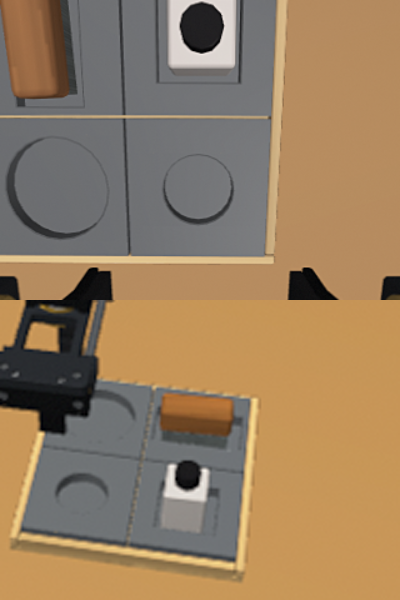

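Bottle and brush both sit in their recesses; the round recess rims are at full-image (318,210) and (206,210). Compute those and go to the large pot.

```bash
python3 -c "
from h import *
print(p2w('wrist',[(318.4,209.6),(206.4,209.6)],.026)[:,:2].round(4))"
python3 -m jog '[[-0.0047,0.0348,0,0,0,0,0.08],[-0.0047,0.0348,0,0,0,0,0.08],[-0.0047,0.0348,0,0,0,0,0.08],[-0.0047,0.0348,0,0,0,0,0.08],[-0.0047,0.0348,0,0,0,0,0.08],[-0.0047,0.0348,0,0,0,0,0.083],[0,0,0,0,0,0,0.083],[0,0,0,0,0,0,0.083],[0,0,0,0,0,0,0.083],[0,0,0,0,0,0,0.083]]'
python3 - <<'E'
from h import *
from plan import goto
goto(.580,-.3113,.02,22.6)
c=env.get_calibration("wrist");W=env.read_camera("wrist")
t=np.linspace(0,6.28,60)
for x,y,z,d in((.58,-.3113,.055,.058),(.516,-.4287,.06,.034)):
    cv2.polylines(W,[np.int32(w2p("wrist",np.c_[x+d/2*np.cos(t),y+d/2*np.sin(t),0*t+z],c).round())],True,(255,0,255),1)
cv2.imwrite("pics/w7.png",W)
E
```

```text
[[ 0.5446 -0.0996]
 [ 0.5058 -0.0065]]
time_s: 17.78
tool_pos: [0.5803, -0.3097, 0.162]
tool_rot: [-179.9, -0.0, 22.8]
force: [0.0, 0.1, -0.2]
grip_width: 0.083
grasp_force: 0.0
turn 0.003 shift [-0.0009  0.0014  0.142 ] | t 17.8 pos [ 0.5803 -0.3097  0.162 ] rot [-179.9   -0.    22.8] w 0.0830 q7 -29
```

View pics/w7.png

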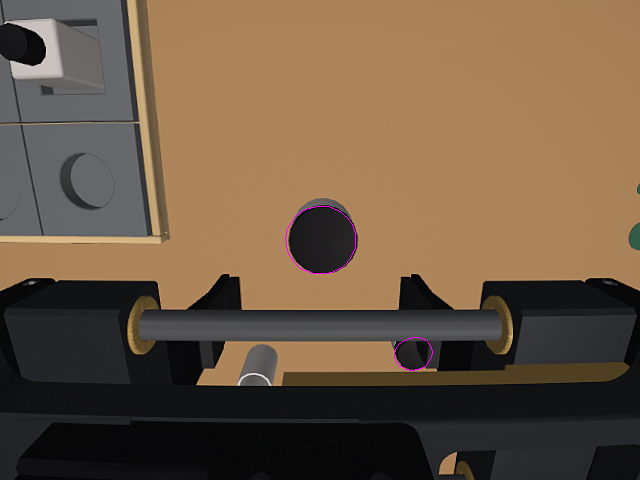

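The large-pot overlay matches the lid (322,240), and the small one matches too. Grasping the large pot.

```bash
python3 -m jog '[[-0.001,0.001,0.025,0,0,0,0.083],[0,0,0.035,0,0,0,0.083],[0,0,0.03,0,0,0,0.083],[0,0,0.025,0,0,0,0.083],[0,0,0.017,0,0,0,0.083],[0,0,0.009,0,0,0,0.083],[0,0,0,0,0,0,0.083],[0,0,0,0,0,0,0.083]]' 25
python3 -m jog '[[0,0,0,0,0,0,0.045],[0,0,0,0,0,0,0.045],[0,0,0,0,0,0,0.045],[0,0,0,0,0,0,0.045],[0,0,0,0,0,0,0.045],[0,0,0,0,0,0,0.045]]' 25
python3 plan.py .505 -.007 .16 22.6
```

```text
time_s: 18.5
tool_pos: [0.5794, -0.3124, 0.0222]
tool_rot: [180.0, -0.0, 22.7]
force: [0.3, -0.0, 0.3]
grip_width: 0.0826
grasp_force: 0.0
time_s: 19.0
tool_pos: [0.5791, -0.3132, 0.0222]
tool_rot: [180.0, -0.0, 22.6]
force: [-0.8, -0.2, 2.8]
grip_width: 0.0576
grasp_force: 25.0
turn 0.000 shift [ 0.0493 -0.3112 -0.1378] | t 19.0 pos [ 0.5791 -0.3132  0.0222] rot [180.   -0.   22.6] w 0.0576 q7 -25
```

```bash
python3 -m jog '[[0,0,-0.02,0,0,0,0.045],[0,0,-0.04,0,0,0,0.045],[0,0,-0.04,0,0,0,0.045],[0,0,-0.038,0,0,0,0.045],[0,0,0,0,0,0,0.045]]'
python3 -m jog '[[0.003,-0.018,0,0,0,0,0.045],[0.0058,-0.0366,0,0,0,0,0.045],[0.0058,-0.0366,0,0,0,0,0.045],[0.0058,-0.0366,0,0,0,0,0.045],[0.0058,-0.0366,0,0,0,0,0.045],[0.0058,-0.0366,0,0,0,0,0.045],[0.0058,-0.0366,0,0,0,0,0.045],[0.0058,-0.0366,0,0,0,0,0.045],[0.0058,-0.0366,0,0,0,0,0.045],[0,0,0,0,0,0,0.045],[0,0,0,0,0,0,0.045],[0,0,0,0,0,0,0.045]]'
python3 -m jog '[[0,0,0.035,0,0,0,0.045],[0,0,0.035,0,0,0,0.045],[0,0,0,0,0,0,0.045],[0,0,0,0,0,0,0.045],[0,0,0,0,0,0,0.045],[0,0,0,0,0,0,0.045]]'
python3 plan.py .505 -.007 .0332 22.6
```

```text
time_s: 19.42
tool_pos: [0.5824, -0.3161, 0.1683]
tool_rot: [179.4, -0.5, 22.6]
force: [1.6, -0.9, -0.2]
grip_width: 0.0573
grasp_force: 25.0
time_s: 20.42
tool_pos: [0.5047, -0.0078, 0.1594]
tool_rot: [180.0, 0.0, 22.6]
force: [-0.7, -0.1, -1.8]
grip_width: 0.0572
grasp_force: 25.0
time_s: 20.92
tool_pos: [0.5066, -0.0079, 0.0917]
tool_rot: [179.9, -0.2, 22.5]
force: [0.4, 1.0, -1.7]
grip_width: 0.0573
grasp_force: 25.0
turn -0.001 shift [-0.0012 -0.0015  0.0585] | t 20.9 pos [ 0.5066 -0.0079  0.0917] rot [179.9  -0.2  22.5] w 0.0573 q7 -65
```

```bash
python3 -m jog '[[0,0,0.01,0,0,0,0.045],[0,0,0.016,0,0,0,0.045],[0,0,0.014,0,0,0,0.045],[0,0,0.008,0,0,0,0.045],[0,0,0.005,0,0,0,0.045],[0,0,0.002,0,0,0,0.045],[0,0,0.001,0,0,0,0.045],[0,0,0,0,0,0,0.045],[0,0,0,0,0,0,0.045],[0,0,0,0,0,0,0.045]]'
python3 -m jog '[[0,0,0.0015,0,0,0,0.045],[0,0,0,0,0,0,0.045],[0,0,0,0,0,0,0.045]]'
```

```text
time_s: 21.75
tool_pos: [0.5054, -0.0071, 0.0342]
tool_rot: [180.0, -0.1, 22.6]
force: [0.7, 0.1, -1.0]
grip_width: 0.0572
grasp_force: 25.0
time_s: 22.0
tool_pos: [0.5055, -0.0071, 0.0331]
tool_rot: [-180.0, -0.1, 22.6]
force: [-1.2, 0.5, 5.4]
grip_width: 0.0576
grasp_force: 25.0
```

```bash
python3 -m jog '[[0,0,0,0,0,0,0.055],[0,0,0,0,0,0,0.06],[0,0,0,0,0,0,0.07],[0,0,0,0,0,0,0.076],[0,0,0,0,0,0,0.076],[0,0,-0.015,0,0,0,0.076],[0,0,-0.035,0,0,0,0.076],[0,0,-0.04,0,0,0,0.076],[0,0,-0.04,0,0,0,0.076],[0,0,0,0,0,0,0.07],[0,0,0,0,0,0,0.07],[0,0,0,0,0,0,0.07]]'
python3 plan.py .516 -.4287 .16 22.6
```

```text
time_s: 23.0
tool_pos: [0.5045, -0.0071, 0.1617]
tool_rot: [-180.0, 0.0, 22.6]
force: [0.1, 0.8, -1.3]
grip_width: 0.0706
grasp_force: 0.0
turn 0.001 shift [-0.1514  0.3937  0.0017] | t 23.0 pos [ 0.5045 -0.0071  0.1617] rot [-180.     0.    22.6] w 0.0706 q7 -68
```

```bash
python3 -m jog '[[-0.0138,0.0358,0,0,0,0,0.065],[-0.0138,0.0358,0,0,0,0,0.065],[-0.0138,0.0358,0,0,0,0,0.065],[-0.0138,0.0358,0,0,0,0,0.065],[-0.0138,0.0358,0,0,0,0,0.065],[-0.0138,0.0358,0,0,0,0,0.065],[-0.0138,0.0358,0,0,0,0,0.065],[-0.0138,0.0358,0,0,0,0,0.065],[-0.0138,0.0358,0,0,0,0,0.065],[-0.0138,0.0358,0,0,0,0,0.065],[-0.0136,0.0358,0,0,0,0,0.065],[0,0,0,0,0,0,0.065]]'
python3 -m jog '[[0,0,0,0,0,0,0.065],[0,0,0,0,0,0,0.065],[0,0,0,0,0,0,0.065],[0,0,0,0,0,0,0.065]]'
python3 plan.py .516 -.4287 .02 22.6
```

```text
time_s: 24.0
tool_pos: [0.5107, -0.438, 0.159]
tool_rot: [179.9, 0.5, 22.0]
force: [-1.6, -0.5, 0.4]
grip_width: 0.0649
grasp_force: 0.0
time_s: 24.33
tool_pos: [0.5172, -0.4269, 0.1615]
tool_rot: [-179.9, -0.0, 22.8]
force: [0.1, -0.5, -0.3]
grip_width: 0.0645
grasp_force: 0.0
turn 0.003 shift [-0.0017  0.0012  0.1415] | t 24.3 pos [ 0.5172 -0.4269  0.1615] rot [-179.9   -0.    22.8] w 0.0645 q7 -15
```

```bash
python3 -m jog '[[-0.0005,0.001,0.025,0,0,0,0.065],[0,0,0.035,0,0,0,0.065],[0,0,0.03,0,0,0,0.065],[0,0,0.025,0,0,0,0.065],[0,0,0.017,0,0,0,0.065],[0,0,0.008,0,0,0,0.065],[0,0,0,0,0,0,0.065],[0,0,0,0,0,0,0.065]]' 15
python3 -m jog '[[0,0,0,0,0,0,0.02],[0,0,0,0,0,0,0.02],[0,0,0,0,0,0,0.02],[0,0,0,0,0,0,0.02],[0,0,0,0,0,0,0.02],[0,0,0,0,0,0,0.02]]' 15
python3 plan.py .5435 -.0995 .16 22.6
```

```text
time_s: 25.0
tool_pos: [0.517, -0.4297, 0.0228]
tool_rot: [180.0, -0.0, 22.7]
force: [0.3, -0.0, 0.4]
grip_width: 0.0647
grasp_force: 0.0
time_s: 25.5
tool_pos: [0.5163, -0.4303, 0.0223]
tool_rot: [180.0, -0.0, 22.6]
force: [-0.3, -0.1, 2.6]
grip_width: 0.034
grasp_force: 15.0
turn 0.000 shift [ 0.1522 -0.2949 -0.1377] | t 25.5 pos [ 0.5163 -0.4303  0.0223] rot [180.   -0.   22.6] w 0.0340 q7 -11
```

```bash
python3 -m jog '[[0,0,-0.02,0,0,0,0.02],[0,0,-0.04,0,0,0,0.02],[0,0,-0.04,0,0,0,0.02],[0,0,-0.038,0,0,0,0.02],[0,0,0,0,0,0,0.02]]'
python3 -m jog '[[0.0092,-0.0179,0,0,0,0,0.02],[0.0179,-0.0346,0,0,0,0,0.02],[0.0179,-0.0346,0,0,0,0,0.02],[0.0179,-0.0346,0,0,0,0,0.02],[0.0179,-0.0346,0,0,0,0,0.02],[0.0179,-0.0346,0,0,0,0,0.02],[0.0179,-0.0346,0,0,0,0,0.02],[0.0179,-0.0346,0,0,0,0,0.02],[0.0179,-0.0346,0,0,0,0,0.02],[0,0,0,0,0,0,0.02],[0,0,0,0,0,0,0.02],[0,0,0,0,0,0,0.02]]'
python3 -m jog '[[0,0,0.035,0,0,0,0.02],[0,0,0.035,0,0,0,0.02],[0,0,0,0,0,0,0.02],[0,0,0,0,0,0,0.02],[0,0,0,0,0,0,0.02],[0,0,0,0,0,0,0.02]]'
python3 plan.py .5435 -.0995 .0333 22.6
```

```text
time_s: 25.92
tool_pos: [0.519, -0.434, 0.169]
tool_rot: [179.3, -0.4, 22.6]
force: [0.5, -0.9, 1.7]
grip_width: 0.0334
grasp_force: 15.0
time_s: 26.92
tool_pos: [0.5434, -0.0999, 0.16]
tool_rot: [180.0, 0.0, 22.6]
force: [-0.5, -0.5, -1.0]
grip_width: 0.0332
grasp_force: 15.0
time_s: 27.42
tool_pos: [0.5451, -0.1007, 0.0922]
tool_rot: [179.9, -0.2, 22.5]
force: [-0.6, -0.8, -0.9]
grip_width: 0.0332
grasp_force: 15.0
turn -0.001 shift [-0.0011 -0.0017  0.0589] | t 27.4 pos [ 0.5451 -0.1007  0.0922] rot [179.9  -0.2  22.5] w 0.0332 q7 -50
```

```bash
python3 -m jog '[[0,0,0.01,0,0,0,0.02],[0,0,0.016,0,0,0,0.02],[0,0,0.014,0,0,0,0.02],[0,0,0.008,0,0,0,0.02],[0,0,0.005,0,0,0,0.02],[0,0,0.002,0,0,0,0.02],[0,0,0.001,0,0,0,0.02],[0,0,0,0,0,0,0.02],[0,0,0,0,0,0,0.02],[0,0,0,0,0,0,0.02]]'
python3 -m jog '[[0,0,0.0015,0,0,0,0.02],[0,0,0,0,0,0,0.02],[0,0,0,0,0,0,0.02]]'
```

```text
time_s: 28.25
tool_pos: [0.5441, -0.0996, 0.0347]
tool_rot: [180.0, -0.1, 22.6]
force: [0.1, 0.6, -1.1]
grip_width: 0.0334
grasp_force: 15.0
time_s: 28.5
tool_pos: [0.5442, -0.0996, 0.0332]
tool_rot: [180.0, -0.1, 22.6]
force: [-0.3, 0.3, 4.0]
grip_width: 0.0334
grasp_force: 15.0
```

Floor contact. Release, lift and back off toward the robot's right for a final look.

```bash
python3 -m jog '[[0,0,0,0,0,0,0.032],[0,0,0,0,0,0,0.036],[0,0,0,0,0,0,0.045],[0,0,0,0,0,0,0.052],[0,0,0,0,0,0,0.052],[0,0,-0.015,0,0,0,0.052],[0,0,-0.035,0,0,0,0.052],[0,0,-0.04,0,0,0,0.052],[0,0,-0.04,0,0,0,0.052],[0,0,-0.04,0,0,0,0.052],[0,0,0,0,0,0,0.052],[0,0,0,0,0,0,0.052]]'
python3 -m jog '[[-0.03,0.025,0,0,0,0,0.052],[-0.03,0.025,0,0,0,0,0.052],[-0.03,0.025,0,0,0,0,0.052],[-0.02,0.03,0,0,0,0,0.052],[0,0.03,0,0,0,0,0.052],[0,0.03,0,0,0,0,0.052],[0,0,0,0,0,0,0.052],[0,0,0,0,0,0,0.052],[0,0,0,0,0,0,0.052],[0,0,0,0,0,0,0.052]]'
python3 - <<'E'
from h import *
C=np.array([.570,-.034]);a=np.radians(22.6);u=np.array([np.cos(a),np.sin(a)]);v=np.array([-u[1],u[0]])
t=np.linspace(0,2*np.pi,60)
out=[]
for n in("side","scene"):
    I=env.read_camera(n);s=5
    x0,y0=(225,165) if n=="side" else (290,190)
    I=cv2.resize(I[y0:y0+120,x0:x0+160][:, :],None,fx=s,fy=s,interpolation=cv2.INTER_CUBIC)
    def pl(q,col=(255,0,255)): cv2.polylines(I,[np.int32(((w2p(n,q)-[x0,y0]+.5)*s).round())],True,col,1)
    def box(o,L,W,z): pl(np.array([[*(o+i*L/2*u+j*W/2*v),z] for i,j in((1,1),(-1,1),(-1,-1),(1,-1))]))
    def circ(o,d,z): pl(np.c_[o[0]+d/2*np.cos(t),o[1]+d/2*np.sin(t),0*t+z])
    h=.0505
    box(C+h*(u-v),.04,.04,.066);circ(C+h*(u-v),.024,.084);box(C+h*(u+v),.072,.03,.061)
    circ(C-h*(u+v),.034,.071);circ(C+h*(v-u),.058,.066)
    cv2.imwrite(f"pics/fin_{n}.png",I)
E
```

```text
time_s: 29.5
tool_pos: [0.5452, -0.0998, 0.205]
tool_rot: [179.9, -0.3, 22.6]
force: [-0.0, 0.7, -0.6]
grip_width: 0.0524
grasp_force: 0.0
time_s: 30.33
tool_pos: [0.5052, -0.2924, 0.2016]
tool_rot: [-179.9, 0.0, 22.7]
force: [-0.1, -0.2, -0.1]
grip_width: 0.0522
grasp_force: 0.0
```

View pics/fin_side.png

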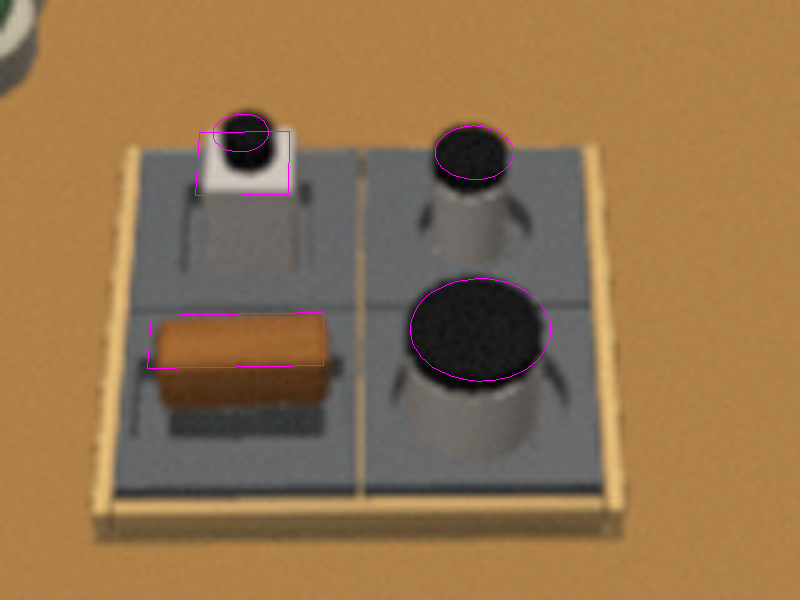

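View pics/fin_scene.png

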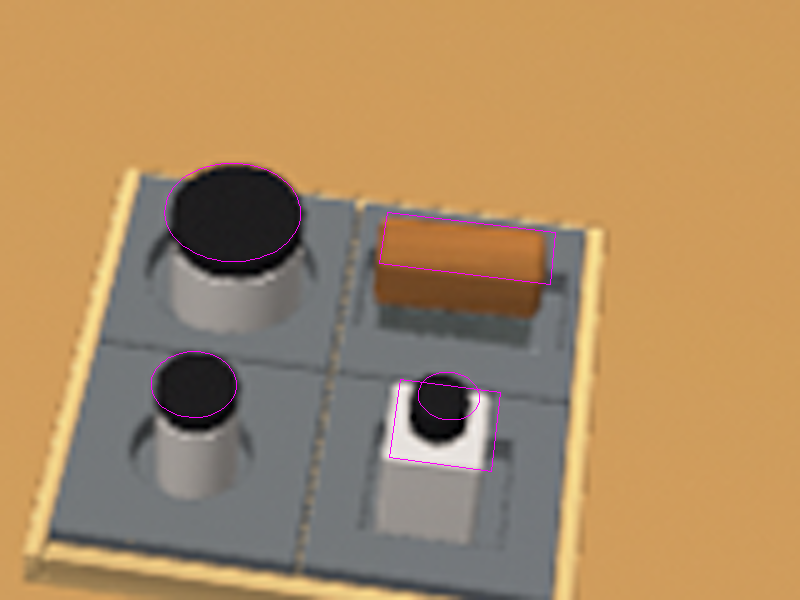

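Final views: both pot lids coincide with their predicted outlines; bottle and brush sit about 3–4 mm along −u, inside the recesses. One numeric check of the brush's seating from the wood's lower edges in both views.

```bash
python3 - <<'E'
from h import *
C=np.array([.570,-.034]);a=np.radians(22.6);u=np.array([np.cos(a),np.sin(a)]);v=np.array([-u[1],u[0]])
A=lambda n,p,z,o,x0,y0:print(n,[( round(float((q[:2]-o)@u)*1e3,1),round(float((q[:2]-o)@v)*1e3,1)) for q in p2w(n,[(x0+x/5-.5,y0+y/5-.5) for x,y in p],z)])
o=C+.0505*(u+v)
A("side",[(163,407),(328,403)],.031,o,225,165)
A("scene",[(376,304),(538,317)],.031,o,290,190)
o=C+.0505*(u-v);print("bottle: top-face near corners and cap")
A("side",[(204,192),(296,194)],.066,o,225,165)
A("scene",[(384,460),(483,470)],.066,o,290,190)
E
```

```text
side [(31.9, 10.0), (-37.2, 9.0)]
scene [(-35.9, -11.5), (33.5, -7.4)]
bottle: top-face near corners and cap
side [(16.1, 18.1), (-23.6, 20.0)]
scene [(-21.8, -21.7), (16.7, -20.2)]
```

```bash
python3 - <<'E'
from h import *
C=np.array([.570,-.034]);a=np.radians(22.6)
o=C+.0505*np.array([np.cos(a)-np.sin(a),np.sin(a)+np.cos(a)])-.0022*np.array([np.cos(a),np.sin(a)])
rows=[]
for n in("side","scene"):
    r=[]
    for k,(x,y,yaw,b) in enumerate([(.440,.317,44,0),(o[0],o[1],22.6,.011)]):
        I=cv2.imread(f"pics/{n}0.png") if k==0 else env.read_camera(n)
        g=np.radians(yaw);u=np.array([np.cos(g),np.sin(g)]);v=np.array([-u[1],u[0]])
        c=w2p(n,[[x,y,b+.03]])[0];x0,y0=int(c[0])-25,int(c[1])-19
        I=cv2.resize(I[y0:y0+38,x0:x0+50],(400,304),interpolation=cv2.INTER_CUBIC)
        for L,W,z in((.072,.03,.05),(.072,.03,.02)):
            q=np.array([[*(np.array([x,y])+i*L/2*u+j*W/2*v),b+z] for i,j in((1,1),(-1,1),(-1,-1),(1,-1))])
            cv2.polylines(I,[np.int32(((w2p(n,q)-[x0,y0]+.5)*8).round())],True,(255,0,255),1)
        r.append(I[:300])
    rows.append(np.hstack(r))
cv2.imwrite("pics/cmp.png",np.vstack(rows))
E
```

```text
(no output)
```

View pics/cmp.png

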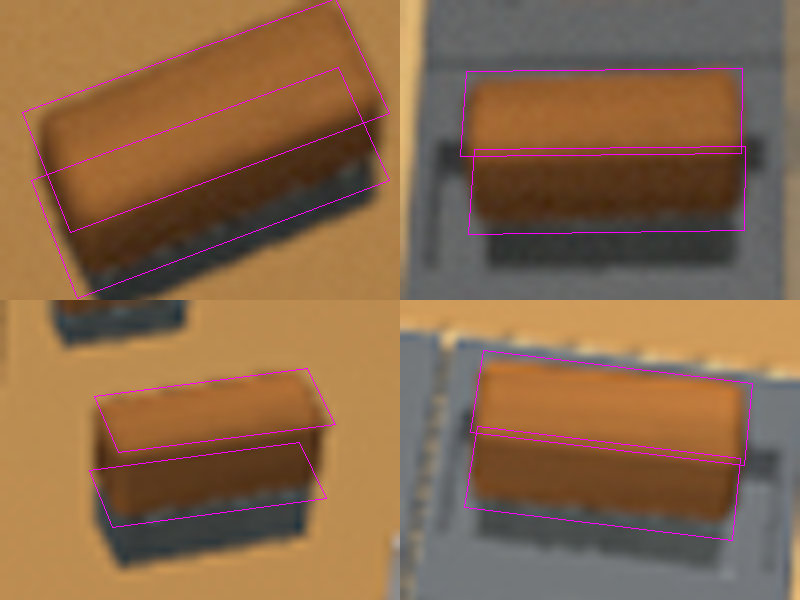

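The comparison shows the same wood-edge inset on the table as in the tray, so the edge is just rounded and the brush is seated. Handing in.

```bash
python3 -c "
from cell import env
print(env.sign_off())"
```

```text
the job is handed in; nothing more can be done
None
```

I put both closed pots, the bottle and the brush into their own recesses, let go of them, and handed the job in at about 31 s of the 106 s; sign-off returned no verdict. In the final pictures all four stand upright inside their recesses, with the bottle and brush about 2–4 mm off centre. The arm never came near the two open pots, though I took no final measurement of them.

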